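Fill the truffle jar, put on the double lid and take the outer lid off again

TASK

Tip all four truffles out of the scoop through the wide funnel mouth of the white jar so that they drop down into its narrow body, and set the scoop back down upright on the counter. Then carry the two nested lids together, by the inner lid's knob, onto the jar so that the inner lid sits fully home and level in the mouth, let go, and lift off the outer lid alone by its collar, leaving the inner lid seated. Finish while still holding the outer lid level and at rest in the air, all of it clear above the inner lid's knob; do not separate the lids before the inner one is home, and do not shift the other things on the counter.

Things in the scene. Friction and masses are not known exactly. Their poses are not given: they have to be found in the camera images.
- jar: white ceramic jar fixed to the counter, 140 high: narrow round body (60 outside, 52 inside) that opens upward from height 80 into a wide funnel mouth, 122 outside, 114 inside at the rim (the top 18 are an upright rim). Origin: centre of its underside, z up. Its position varies.
- jar_mouth (a point): centre of the jar's mouth, level with the rim's top edge, 140 above the jar's origin
- scoop: loose aluminium scoop, 200 long, 56 wide: flat floor 3 thick, side walls 34 high, open front whose floor ramps up 16 deg to the lip. Origin: underside of the flat floor; +x points out of the open front, the handle along -x, z up. Truffles stay in while level, roll out when the nose dips 30 to 45 deg. Stands left or right of the jar, front towards the robot within 0.45 rad. About 150 g
- scoop_grip (a point): middle of the scoop's straight handle: a bar 14 wide (along the scoop's y), 16 high, 105 long; in the scoop's frame at x -95, z 36. Pinch it from above across its width
- scoop_lip (a point): middle of the scoop's front lip over which the truffles roll, in the scoop's frame at x +55, z 16 (the upper face of the floor there)
- truffle1_center (a point): centre of chocolate truffle 1, a ball of 20 diameter, 12 g, lying in the scoop at the start
- truffle2_center (a point): centre of chocolate truffle 2, a ball of 20 diameter, 12 g, lying in the scoop at the start
- truffle3_center (a point): centre of chocolate truffle 3, a ball of 20 diameter, 12 g, lying in the scoop at the start
- truffle4_center (a point): centre of chocolate truffle 4, a ball of 20 diameter, 12 g, lying in the scoop at the start
- inner_lid: steel inner lid, loose, under the outer lid on the counter, across the jar from the scoop. Plug 100 across, 10 deep, chamfered (7 play in the mouth); flange 128 across, 4 thick, that rests on the jar's rim; thin stem; round knob 20 across, 44 to 70 above the origin. Origin: centre of the plug's underside, z up. Seated, it is 130 above the jar's origin. About 250 g
- inner_knob (a point): middle of the inner lid's knob, 57 above the inner lid's origin. The knob stands up through the hole of the outer lid, 3 to 29 above the top of the collar: lifting it carries both lids
- outer_lid: steel outer lid, loose, lying over the inner lid: round cover 144 across with a 10 high skirt, a 5 thick roof resting on the inner flange, a central hole 36 across inside an upright collar 48 across outside (15 to 37 above the origin). Origin: centre of the skirt's lower edge, z up; nested, it is 4 above the inner lid's origin. About 5 play sideways. About 220 g
- outer_collar (a point): middle of the outer lid's collar, on its axis, 26 above the outer lid's origin. Gripping the collar from above, with the knob between the fingers, lifts the outer lid alone. The knob's top is 66 above the nested outer lid's origin: the roof must rise 56 or more to leave the knob, its skirt 66
- tart_near: round tart, 76 across, 25 high; a bystander, to be left alone. Origin: centre of underside, z up
- tart_far: round tart, 76 across, 25 high; a bystander, to be left alone. Origin: centre of underside, z up
- cupcake: frosted cupcake, 60 across, 64 high; a bystander, to be left alone. Origin: centre of underside, z up
- choc_cake: chocolate cake with pink swirl on a gold card, 88 across, 64 high (its origin 2 above the counter); a bystander, to be left alone. Origin: centre of underside, z up
- mug: white mug, 76 across, 85 high, handle at its +y; a bystander, to be left alone. Origin: centre of underside, z up
- dessert_bowl: white bowl, 90 across, 45 high; a bystander, to be left alone. Origin: centre of underside, z up

How it is judged:
By the outcome, as a careful person would: the job done as asked, in the order asked, and still so for the second after the job is handed in, while the arm keeps its last pose, push and grip.
It also fails if it takes over 67 s, if anything falls off the work surface, if the arm or the gripper's body presses on something with over 40 N, if the wrist force passes 120 N, or if a joint passes its speed limit or range.

ROBOT

A 6-joint arm with a two-finger parallel gripper is mounted at the origin on the work surface. World frame = base frame: x ahead of the robot, y to its left, z up, the work surface at z = 0. Lengths are in m, angles in rad, forces in N, time in s.
With the tool pointing down it reaches from about 0.225 to 0.725 m from the base axis. Payload 3.1 kg.
Tool frame: the origin (TCP) lies on the centre line of the jaws, within the pads' length; the fingertips stand 14 mm ahead of it and the grasp point (between the pads) lies 5 mm behind it; z points along the fingers, y is the line along which they close (so a half turn about z gives the same grasp; the last joint's range is limited). The gripper opens to 85 mm and grips with 20 to 120 N. Pads are 22 mm wide; open, the fingers measure 114 mm over their backs; the gripper's body (76 mm by 85 mm) begins 54 mm behind the grasp point. The pads swing forward as they close: fully open they stand 13 mm farther back than shut.
Start: joints at [-1.404, 0.048, 0.099, 1.622, 0, 1.443], TCP at [0.153, -0.502, 0.245] pointing down, gripper open.
Joint ranges: [-2.91, 2.91], [-0.99, 1.94], [-1.21, 1.42], [-2.12, 2.29], [-1.49, 1.47], [-3.14, 3.14]. Speed limits (rad/s): [2.79, 2.79, 3.14, 3.14, 3.14, 3.14].

INTERFACE

Orientations are given as a 3x3 rotation matrix whose columns are the frame's x, y, z axes.
In Python, from plant import get_obs, grab_frame, job_done gives the robot as it stands. The module is installed in compiled form; this text tells all that it offers.
- The arm moves only by the tool jog_arm, never from a script. Its argument "moves" is text: rows parted by semicolons, each of 7 numbers parted by spaces: the shift along the tool's x, y, z scaled (see below), then the turn, a rotation vector about the tool's x, y, z scaled (see below), then the opening, from 0 (shut) to 1 (fully open). In form: dx dy dz wx wy wz gripper; .... A call has exactly 8 rows; each row is the pose to reach, as a shift and turn from the pose commanded when the call began, along the tool's axes at that moment; what a row does not reach only later rows make up. The controller multiplies each number of a shift by 0.25 m and each number of a turn by 90 degrees. A row lasts 1/10 s, in which the tool goes at most 50 mm and 8.59 degrees, less where a joint would pass 70% of its speed; a pose out of reach is approached as far as the arm can. A call with a number of a shift or a turn outside -1 to 1 is refused whole. A call with a gripper value outside its range is refused whole. The fingers move at their own pace and stop on an object; the grip force is fixed at half the most. Time passes only in rows, so rows that repeat a pose let the fingers close, or fill a call up. It gives the time, the measured TCP pose, the force, the opening and the grip force at its end, in the units of the state.
- get_obs(): the state, without advancing time (a new reading comes with each control period).
- grab_frame(name): name is "side" or "top"; returns a dict with "img" (384x512x3 uint8, red, green, blue), "range_z" (384x512 float32, m along the optical axis (not along the pixel's ray), 0 where there is no reading), "mtx" (3x3 intrinsics, pixels), "position" and "attitude" of the camera in the world. Camera axes: x right, y down, z forward; pixel columns grow to the right and rows downward; lengths in m; the calibration is good to about 2 mm. A picture is of the moment at which its call begins.
- job_done(): hands the job in; it is judged then, once.
The state is a dict: "t": time; "joint_pos": joint angles; "qvel": joint speeds; "joint_efforts": joint torques, N m; "tcp_pos": TCP position; "tcp_rot": TCP orientation; "ft_force": force on the tool from outside, world axes, zero at the start; "ft_torque": the same for the moment, N m; "width": opening from 0.0 (shut) to 1.0 (fully open); "finger_force": force on a finger pad.
Only numpy, scipy, OpenCV 4.12 (cv2) and the standard library are available. Lean on these libraries where they do the work, as an engineer would, in place of code of your own. Each camera call takes 0.05 s, during which the arm holds its last target. There are 200 camera calls.

## Working session

There is one attempt and no reset: what is moved stays moved. The work goes in short steps, Python scripts to look and compute and a tool call to move; the robot and the scene stay as the last step left them, time stands still between calls to the robot, and variables do not carry over. Pictures are saved under pics/ and viewed, at most 10 in all, crops included, and the job is handed in when it is done.

Besides the shell and the picture viewer there is one more tool, called as name(argument=value, ...) on one line, values as JSON. jog_arm: Moves the arm, as the interface text tells. Its arguments: {"type":"object","properties":{"moves":{"type":"string"}},"required":["moves"]}

```bash
mkdir -p pics
cat > h.py <<'E'
import numpy as np, cv2
from plant import get_obs, grab_frame, job_done
np.set_printoptions(precision=4,suppress=True)
def cloud(f):
    K=np.array(f["mtx"]);z=f["range_z"];v,u=np.mgrid[:z.shape[0],:z.shape[1]]
    p=np.stack([(u-K[0,2])/K[0,0]*z,(v-K[1,2])/K[1,1]*z,z],-1)
    A=np.array(f["attitude"])
    P=p@A.T+np.array(f["position"]); P[z==0]=np.nan
    return P
E
python3 - <<'E'
from h import *
for n in("top","side"):
    f=grab_frame(n);cv2.imwrite(f"pics/{n}0.png",f["img"][:,:,::-1]);np.savez(f"{n}0.npz",img=f["img"],P=cloud(f))
    print(n,f["position"],f["attitude"],f["mtx"])
print(get_obs())
E
```

```text
top [0.4996 0.0222 0.9558] [[-0.0248 -0.9969  0.0741]
 [-0.9997  0.0252  0.0045]
 [-0.0063 -0.074  -0.9972]] [[396.4185   0.     260.4849]
 [  0.     396.4185 195.3731]
 [  0.       0.       1.    ]]
side [0.2402 0.454  0.6074] [[-0.818  -0.3782  0.4335]
 [-0.5749  0.5626 -0.594 ]
 [-0.0192 -0.7351 -0.6776]] [[349.4513   0.     257.0725]
 [  0.     349.4513 189.0872]
 [  0.       0.       1.    ]]
{'t': 0.1, 'joint_pos': array([-1.4038,  0.0487,  0.0977,  1.622 ,  0.    ,  1.443 ]), 'qvel': array([-0.0024, -0.0011,  0.0026,  0.0014, -0.0011, -0.0021]), 'joint_efforts': array([  0.0023, -33.9848,  32.0938,   0.0158,  -0.0002,  -0.    ]), 'tcp_pos': array([ 0.1524, -0.5018,  0.2442]), 'tcp_rot': array([[ 0.9569,  0.2905, -0.0003],
       [ 0.2905, -0.9569,  0.0021],
       [ 0.0003, -0.0021, -1.    ]]), 'ft_force': array([ 0.7329,  0.3358, -0.5751]), 'ft_torque': array([-0.0019,  0.0291,  0.0228]), 'finger_force': 0.0, 'width': 1.0017181195222065}
```

View pics/top0.png

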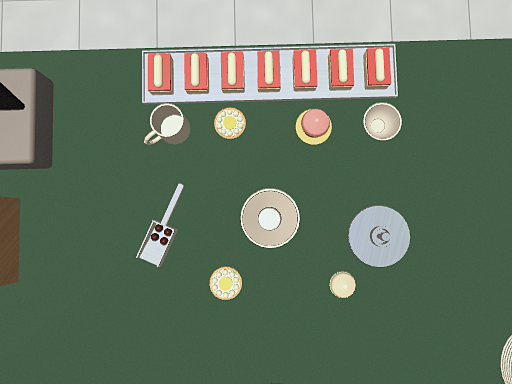

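View pics/side0.png

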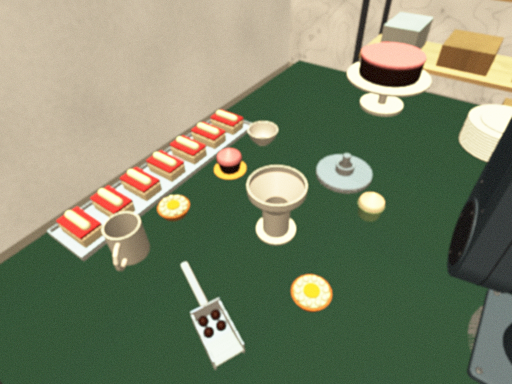

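The top view shows the scoop (≈160,240; handle end 181,185), jar (270,218), lids (379,236), near tart (226,283), cupcake (343,285). The side view agrees: all four truffles are in the scoop. I'll measure these from depth next.

Run:
```python
from h import *
d=np.load("top0.npz");P=d["P"]
def reg(u0,u1,v0,v1,lo,hi):
    p=P[v0:v1,u0:u1].reshape(-1,3);return p[(p[:,2]>lo)&(p[:,2]<hi)]
def circ(p,name):
    (c,r)=cv2.minEnclosingCircle(p[:,:2].astype(np.float32)); print(name,np.array(c),r,len(p),np.median(p[:,2]))
circ(reg(230,310,180,260,.13,.15),"jar rim")
circ(reg(340,420,195,275,.008,.03),"lid roof")
circ(reg(340,420,195,275,.033,.046),"collar")
circ(reg(340,420,195,275,.055,.09),"knob")
circ(reg(205,245,262,303,.01,.04),"tartnear");circ(reg(325,360,268,303,.02,.09),"cupcake");circ(reg(140,193,100,147,.04,.1),"mug")
circ(reg(212,248,104,142,.01,.04),"tartfar");circ(reg(290,335,104,148,.01,.08),"cake");circ(reg(360,405,100,143,.01,.08),"bowl")
print("table z",np.nanmedian(P[300:340,100:200,2]))
h=reg(160,190,178,225,.03,.06)
print("handle",len(h),h.min(0),h.max(0),np.median(h,0))
c=h[:,:2].mean(0);_,_,V=np.linalg.svd(h[:,:2]-c);a=V[0];a=a*np.sign(-a[0]);t=(h[:,:2]-c)@a
print("c",c,"axis",a,np.arctan2(a[1],a[0]),"t",t.min(),t.max(),"w",np.ptp((h[:,:2]-c)@[-a[1],a[0]]))
s=reg(130,190,178,270,.004,.07);t=(s[:,:2]-c)@a;n=(s[:,:2]-c)@[-a[1],a[0]]
for lo in np.arange(-.07,.16,.01):
    m=(t>=lo)&(t<lo+.01)
    if m.any(): print(f"{lo:.2f}",n[m].min(),n[m].max(),np.median(s[m,2]),s[m,2].max(),m.sum())
print(t.max(),t.min())
```

```text
jar rim [0.5137 0.008 ] 0.060962654650211334 378 0.1401163257679685
lid roof [ 0.4672 -0.2491] 0.07216029614210129 2715 0.019586718828509375
collar [ 0.4334 -0.2083] 0.07691284269094467 193 0.040729376803391504
knob [ 0.4673 -0.2487] 0.010351099073886871 75 0.07007244939899271
tartnear [0.3665 0.1135] 0.037886712700128555 832 0.024802275358129677
cupcake [ 0.3594 -0.1554] 0.029783010482788086 540 0.05190719139769562
mug [0.7279 0.2461] 0.0553806908428669 655 0.07139410120513867
tartfar [0.7459 0.0961] 0.038073405623435974 764 0.024523690001509835
cake [ 0.7358 -0.1066] 0.03408447653055191 643 0.0536845748610002
bowl [ 0.7337 -0.2614] 0.04481853172183037 903 0.02780141151313109
table z 0.0004507539249991588
handle 300 [0.5069 0.2049 0.0313] [0.5987 0.2609 0.0485] [0.5525 0.2306 0.0436]
c [0.552  0.2307] axis [-0.9034  0.4289] 2.6983395748207144 t -0.05188515966074106 0.05293701191060922 w 0.015795428726494653
-0.07 -0.020576359783537106 -0.0046663010156825354 0.005163754966234058 0.006091982772475801 2
-0.06 -0.02174609360312137 0.003964025510800936 0.041544700523791445 0.043699564470
[... 1258 characters left out ...]
3 0.03830744161203303 115
0.09 -0.027609480465605272 0.06828190092796242 0.019343616131944352 0.036967960286385826 81
0.10 -0.03876493030627362 0.0637594120355304 0.006319780134544928 0.03648636339786848 95
0.11 -0.05932212440693893 0.05860024432613813 0.00834423454900296 0.036679880314801405 124
0.12 -0.058679112234105386 0.055208423521549296 0.011292556768856321 0.03698301330553566 119
0.13 -0.04701247650664134 0.042148339209136514 0.013673355456013225 0.0364881397363952 121
0.14 -0.02779228121789985 0.04279214037969042 0.01551225534617029 0.03765274515894457 74
0.15 0.0231796804632465 0.0231796804632465 0.0040234161209342645 0.0040234161209342645 1
0.16498298305782264 -0.06938995554354975
```

```bash
cat >> h.py <<'E'
from scipy.spatial.transform import Rotation as Ro
def down(yaw): # tool x at yaw, z down
    c,s=np.cos(yaw),np.sin(yaw); return np.array([[c,s,0],[s,-c,0],[0,0,-1.]])
def delta(p,R,p0,R0):
    "shift & turn in move units from pose 0"
    return np.r_[R0.T@(np.array(p)-p0)/.25, Ro.from_matrix(R0.T@R).as_rotvec()/(np.pi/2)]
def st():
    o=get_obs(); print("t",round(o["t"],2),"tcp",o["tcp_pos"],"q",o["joint_pos"],"F",o["ft_force"],"w",round(o["width"],3),"ff",round(o["finger_force"],1)); return np.array(o["tcp_pos"]),np.array(o["tcp_rot"])
E
python3 - <<'E'
from h import *
p,R=st()
A=np.array([.552,.2307,.16])
m1=p+(A-p)*.36; m1[2]=.23; print(delta(m1,down(.295+1.1),p,R))
m2=p+(A-p)*.7; m2[2]=.23;print(delta(m2,down(.295+2.2),m1,down(.295+1.1)))
print(delta(A,down(2.698),m2,down(.295+2.2)))
E
```

```text
t 0.1 tcp [ 0.1524 -0.5018  0.2442] q [-1.4038  0.0487  0.0977  1.622   0.      1.443 ] F [ 0.7329  0.3358 -0.5751] w 1.002 ff 0.0
[ 0.857  -0.8421  0.0589 -0.0011 -0.0009 -0.7004]
[ 1.0759  0.3608  0.      0.      0.     -0.7003]
[ 0.1469  0.9905  0.28    0.      0.     -0.1292]
```

jog_arm(moves="0.1 -0.1 0 0 0 -0.08 1; 0.2 -0.2 0 0 0 -0.17 1; 0.32 -0.32 0 0 0 -0.26 1; 0.44 -0.44 0 0 0 -0.35 1; 0.56 -0.55 0 0 0 -0.44 1; 0.68 -0.66 0 0 0 -0.53 1; 0.78 -0.76 0 0 0 -0.62 1; 0.857 -0.842 0.05 0 0 -0.7 1")

```text
t: 0.9
tcp_pos: [0.2975, -0.2375, 0.2339]
tcp_rot: [[0.169, 0.986, 0.002], [0.986, -0.169, -0.002], [-0.001, 0.002, -1.0]]
ft_force: [0.7, -0.6, -0.4]
width: 1.001
finger_force: 0.0
```

jog_arm(moves="0.12 0.04 0 0 0 -0.09 1; 0.25 0.09 0 0 0 -0.18 1; 0.4 0.14 0 0 0 -0.27 1; 0.54 0.19 0 0 0 -0.36 1; 0.68 0.24 0 0 0 -0.45 1; 0.8 0.28 0 0 0 -0.54 1; 0.9 0.33 0 0 0 -0.62 1; 1 0.36 0 0 0 -0.7 1")

```text
t: 1.7
tcp_pos: [0.4293, -0.007, 0.2322]
tcp_rot: [[-0.801, 0.599, -0.001], [0.599, 0.801, 0.0], [0.001, -0.0, -1.0]]
ft_force: [0.5, -2.0, -0.6]
width: 1.002
finger_force: 0.0
```

Run:
```python
from h import *
p,R=st();print(R)
print(delta([.552,.2307,.14],down(2.698),p,R))
```

```text
t 1.7 tcp [ 0.4293 -0.007   0.2322] q [-0.1727 -0.2027 -0.1627  1.6115 -0.0001  0.4689] F [ 0.5449 -2.0126 -0.5589] w 1.002 ff 0.0
[[-0.8011  0.5985 -0.0007]
 [ 0.5985  0.8011  0.0001]
 [ 0.0006 -0.0004 -1.    ]]
[ 0.1757  1.0556  0.3684 -0.0002 -0.0004 -0.1261]
```

jog_arm(moves="0.02 0.15 0 0 0 -0.02 1; 0.05 0.3 0 0 0 -0.04 1; 0.08 0.46 0 0 0 -0.06 1; 0.1 0.62 0 0 0 -0.08 1; 0.12 0.76 0.1 0 0 -0.1 1; 0.14 0.88 0.2 0 0 -0.12 1; 0.16 0.96 0.3 0 0 -0.126 1; 0.17 1 0.35 0 0 -0.126 1")

```text
t: 2.5
tcp_pos: [0.5444, 0.2179, 0.1414]
tcp_rot: [[-0.901, 0.433, -0.005], [0.433, 0.901, -0.001], [0.004, -0.003, -1.0]]
ft_force: [-0.6, -0.9, -0.4]
width: 1.0
finger_force: 0.0
```

Run:
```python
from h import *
p,R=st()
print(delta([.552,.2307,.031],down(2.698),p,R))
```

```text
t 2.5 tcp [0.5444 0.2179 0.1414] q [0.2662 0.2143 0.0759 1.438  0.0003 0.7142] F [-0.596  -0.8553 -0.3578] w 1.0 ff 0.0
[-0.0072  0.0611  0.4415 -0.0022 -0.0028 -0.0028]
```

jog_arm(moves="0 0.03 0.04 0 0 0 1; 0 0.05 0.1 0 0 0 1; 0 0.06 0.16 0 0 0 1; 0 0.061 0.22 0 0 0 1; 0 0.061 0.28 0 0 0 1; 0 0.061 0.32 0 0 0 1; 0 0.061 0.32 0 0 0 1; 0 0.061 0.32 0 0 0 1")

```text
t: 3.3
tcp_pos: [0.5523, 0.2301, 0.0652]
tcp_rot: [[-0.9, 0.435, -0.0], [0.435, 0.9, -0.0], [0.0, -0.0, -1.0]]
ft_force: [-0.3, 0.2, -0.5]
width: 1.0
finger_force: 0.0
```

Run:
```python
from h import *
p,R=st()
print(delta([.552,.2307,.031],down(2.698),p,R))
```

```text
t 3.3 tcp [0.5523 0.2301 0.0652] q [ 0.2828  0.2719 -0.0088  1.2903 -0.      0.7328] F [-0.3102  0.2469 -0.5305] w 1.0 ff 0.0
[ 0.0021  0.0015  0.1369 -0.0001 -0.0001 -0.0041]
```

Well aligned; descend, then close, then lift.

jog_arm(moves="0 0 0.05 0 0 -0.004 1; 0 0 0.1 0 0 -0.004 1; 0 0 0.136 0 0 -0.004 1; 0 0 0.136 0 0 -0.004 1; 0 0 0.136 0 0 -0.004 0.6; 0 0 0.136 0 0 -0.004 0.3; 0 0 0.136 0 0 -0.004 0; 0 0 0.136 0 0 -0.004 0")

```text
t: 4.1
tcp_pos: [0.5529, 0.2305, 0.032]
tcp_rot: [[-0.903, 0.429, 0.001], [0.429, 0.903, 0.0], [-0.001, 0.001, -1.0]]
ft_force: [-0.8, 0.5, 0.4]
width: 0.334
finger_force: 0.0
```

jog_arm(moves="0 0 0 0 0 0 0; 0 0 0 0 0 0 0; 0 0 0 0 0 0 0; 0 0 0 0 0 0 0; 0 0 -0.01 0 0 0 0; 0 0 -0.03 0 0 0 0; 0 0 -0.06 0 0 0 0; 0 0 -0.09 0 0 0 0")

```text
t: 4.9
tcp_pos: [0.552, 0.2302, 0.0538]
tcp_rot: [[-0.903, 0.429, -0.001], [0.429, 0.903, -0.001], [0.001, -0.001, -1.0]]
ft_force: [0.4, 0.2, -1.9]
width: 0.154
finger_force: 59.5
```

Run:
```python
from h import *
p,R=st()
f=grab_frame("side");cv2.imwrite("pics/s1.png",f["img"][150:,130:370,::-1].repeat(2,0).repeat(2,1))
f=grab_frame("top");P=cloud(f);np.savez("t1.npz",P=P)
# scoop wall tops / handle profile along axis relative to tcp
a=R[:2,0];q=P[150:290,110:200].reshape(-1,3);t=(q[:,:2]-p[:2])@a;n=(q[:,:2]-p[:2])@[-a[1],a[0]]
for lo in np.arange(.04,.16,.01):
    m=(t>=lo)&(t<lo+.01)&(abs(n)<.033)&(q[:,2]>.02)
    if m.any(): print(round(lo,2),q[m,2].max(),np.median(q[m,2]),n[m].min(),n[m].max())
z=.192-.005
g=[.597,.156,z]
print("lift",delta([p[0],p[1],.187],down(2.698),p,R)); print(delta(g,down(4.2),p,R))
```

```text
t 4.9 tcp [0.552  0.2302 0.0538] q [ 0.283   0.2793 -0.0231  1.2695 -0.0002  0.7266] F [ 0.4063  0.2049 -1.8535] w 0.154 ff 59.5
0.04 0.0715770141876616 0.06731496153067101 -0.006425500569767793 0.007305045214145383
0.05 0.07002686713755468 0.049392091699914875 -0.027138563665954255 0.028544255703312395
0.06 0.06124839954929773 0.044393031605667654 -0.027400435640984527 0.028293063135081203
0.07 0.059733657350204084 0.03562142879818664 -0.027943181165032256 0.02849883136560533
0.08 0.0598305869279433 0.043667687782042885 -0.026445196691797915 0.02837203063974263
0.09 0.06011239417169212 0.041701345657943034 -0.026967810012520313 0.028547998677134114
0.1 0.05939824937089855 0.028623792780349877 -0.027694964144319052 0.028167284532334663
0.11 0.059899247953569934 0.030847866766913756 -0.025783508672157465 0.027947208439704826
0.12 0.05940720892827833 0.03386482532188112 -0.01369436512030334 0.027997759491814392
0.13 0.05869970007363656 0.03667048191641742 -0.0030650729261198573 0.027834743418304456
0.14 0.06049449664645867 0.038102295393866226 0.00980879645284361 0.027938480500130456
lift [ 0.0004 -0.0005 -0.5326 -0.0006 -0.0004  0.    ]
[-0.2894 -0.1912 -0.5327 -0.0001 -0.0008 -0.9562]
```

View pics/s1.png

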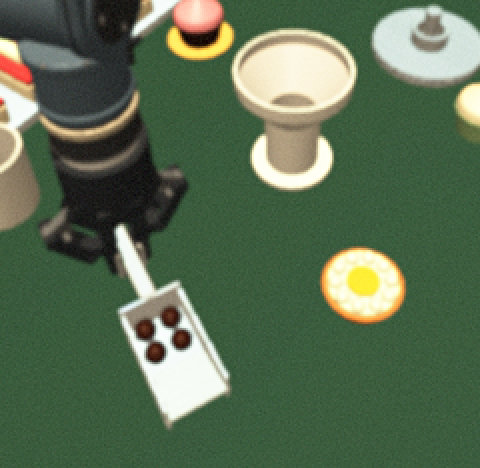

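The scoop is held level, 6 mm up, with all four truffles in it (crop ≈ 145–180, 315–350). Lift and swing gently.

jog_arm(moves="0 0 -0.05 0 0 0 0; 0 0 -0.12 0 0 0 0; 0 0 -0.2 0 0 0 0; 0 0 -0.29 0 0 0 0; 0 0 -0.38 0 0 0 0; 0 0 -0.46 0 0 0 0; 0 0 -0.51 0 0 -0.01 0; 0 0 -0.53 0 0 -0.03 0")

```text
t: 5.8
tcp_pos: [0.5533, 0.2307, 0.1889]
tcp_rot: [[-0.923, 0.385, 0.003], [0.385, 0.923, 0.001], [-0.003, 0.002, -1.0]]
ft_force: [0.4, -0.2, -2.9]
width: 0.152
finger_force: 59.5
```

jog_arm(moves="-0.01 -0.01 0 0 0 -0.04 0; -0.02 -0.02 0 0 0 -0.09 0; -0.05 -0.03 0 0 0 -0.15 0; -0.08 -0.05 0 0 0 -0.21 0; -0.11 -0.07 0 0 0 -0.27 0; -0.14 -0.09 0 0 0 -0.33 0; -0.17 -0.11 0 0 0 -0.39 0; -0.2 -0.13 0 0 0 -0.45 0")

```text
t: 6.6
tcp_pos: [0.5859, 0.1808, 0.1862]
tcp_rot: [[-0.951, -0.31, -0.001], [-0.31, 0.951, 0.0], [0.001, 0.0, -1.0]]
ft_force: [-0.0, -0.1, -0.8]
width: 0.154
finger_force: 59.5
```

Run:
```python
from h import *
p,R=st();print(R)
print(delta([.597,.156,.187],down(4.2),p,R))
```

```text
t 6.6 tcp [0.5859 0.1808 0.1862] q [ 0.1899  0.275   0.2369  1.5334  0.0004 -0.1251] F [-0.0307 -0.0849 -0.8126] w 0.154 ff 59.5
[[-0.9508 -0.3098 -0.0009]
 [-0.3098  0.9508  0.0002]
 [ 0.0007  0.0005 -1.    ]]
[-0.0114 -0.1082 -0.0034  0.0005 -0.0003 -0.4733]
```

jog_arm(moves="0 -0.015 0 0 0 -0.07 0; 0 -0.03 0 0 0 -0.14 0; -0.005 -0.05 0 0 0 -0.21 0; -0.01 -0.07 -0.003 0 0 -0.28 0; -0.01 -0.09 -0.005 0 0 -0.35 0; -0.01 -0.1 -0.005 0 0 -0.41 0; -0.01 -0.108 -0.005 0 0 -0.45 0; -0.01 -0.108 -0.005 0 0 -0.47 0")

```text
t: 7.4
tcp_pos: [0.5964, 0.156, 0.1874]
tcp_rot: [[-0.497, -0.868, -0.001], [-0.868, 0.497, 0.001], [0.0, 0.001, -1.0]]
ft_force: [-0.5, 0.7, -1.8]
width: 0.149
finger_force: 59.5
```

Run:
```python
from h import *
f=grab_frame("side");cv2.imwrite("pics/s2.png",f["img"][100:,180:400,::-1].repeat(2,0).repeat(2,1))
p,R=st();print(R)
# grasp point g = tcp -5mm z; scoop grip there. lip offset in tool frame: x +.150, z +.020 from grip => tcp: x .150, z .015
L=np.array([.150,0,.015]); lip=p+R@L; print("lip",lip, "jar .5137 .008 .14")
for th in (15,22,28,34,40,46,52):
    Rt=R@Ro.from_euler('y',-th,degrees=True).as_matrix()
    print(th,delta(lip-Rt@L,Rt,p,R), lip-Rt@L)
```

```text
t 7.45 tcp [0.5964 0.1561 0.1874] q [ 0.147   0.284   0.2502  1.5378  0.0007 -0.9043] F [-0.0308 -0.5182 -1.7123] w 0.155 ff 59.5
[[-0.4965 -0.868  -0.001 ]
 [-0.868   0.4965  0.0006]
 [-0.      0.0011 -1.    ]]
lip [0.5219 0.0259 0.1724] jar .5137 .008 .14
15 [ 0.036   0.     -0.1532  0.     -0.1667 -0.    ] [0.592  0.1483 0.2257]
22 [ 0.0662  0.     -0.2204 -0.     -0.2444 -0.    ] [0.5882 0.1417 0.2425]
28 [ 0.0984 -0.     -0.2747 -0.     -0.3111 -0.    ] [0.5842 0.1347 0.256 ]
34 [ 0.1361  0.     -0.3253 -0.     -0.3778 -0.    ] [0.5796 0.1266 0.2687]
40 [ 0.1789  0.     -0.3716 -0.     -0.4444 -0.    ] [0.5743 0.1173 0.2803]
46 [ 0.2264  0.     -0.4133 -0.     -0.5111 -0.    ] [0.5684 0.107  0.2907]
52 [ 0.2779 -0.     -0.4497 -0.     -0.5778  0.    ] [0.562  0.0958 0.2998]
```

View pics/s2.png

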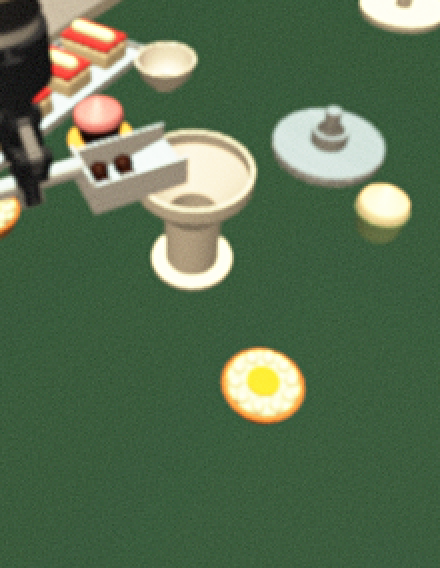

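The lip (crop ≈185,165) hangs over the mouth, with the truffles still at the back. Tilt slowly, keeping the lip in place.

jog_arm(moves="-0.01 0 -0.01 0 -0.02 0 0; -0.02 0 -0.03 0 -0.05 0 0; -0.02 0 -0.05 0 -0.08 0 0; -0.02 0 -0.08 0 -0.12 0 0; -0.01 0 -0.105 0 -0.16 0 0; 0.005 0 -0.13 0 -0.195 0 0; 0.015 0 -0.15 0 -0.22 0 0; 0.026 0 -0.172 0 -0.244 0 0")

```text
t: 8.25
tcp_pos: [0.5928, 0.1502, 0.231]
tcp_rot: [[-0.463, -0.866, 0.188], [-0.803, 0.499, 0.326], [-0.376, 0.0, -0.927]]
ft_force: [-1.2, 0.3, -2.4]
width: 0.154
finger_force: 59.5
```

Run:
```python
from h import *
p,R=st();L=np.array([.150,0,.015]); lip=p+R@L;print(lip,np.degrees(np.arcsin(-R[2,0])),"rel",(np.array([.5137,.008])-lip[:2])@[-.497,-.868])
for th in (6,12,18,24,30):
    Rt=R@Ro.from_euler('y',-th,degrees=True).as_matrix()
    print(th,delta(lip-Rt@L,Rt,p,R))
```

```text
t 8.25 tcp [0.5928 0.1502 0.231 ] q [-0.0277  0.0224 -0.0034  1.3547  0.3372 -1.0434] F [-1.2174  0.3063 -2.4208] w 0.154 ff 59.5
[0.5262 0.0346 0.1608] 22.07891149929993 rel 0.02933805992474005
6 [ 0.0096  0.     -0.0624  0.     -0.0667 -0.    ]
12 [ 0.0256  0.     -0.1234  0.     -0.1333  0.    ]
18 [ 0.0479  0.     -0.1825  0.     -0.2     0.    ]
24 [ 0.0763  0.     -0.2389 -0.     -0.2667 -0.    ]
30 [ 0.1104  0.     -0.292   0.     -0.3333 -0.    ]
```

jog_arm(moves="0.001 0 -0.012 0 -0.013 0 0; 0.003 0 -0.025 0 -0.027 0 0; 0.005 0 -0.038 0 -0.04 0 0; 0.007 0 -0.05 0 -0.053 0 0; 0.01 0 -0.062 0 -0.067 0 0; 0.014 0 -0.08 0 -0.085 0 0; 0.019 0 -0.1 0 -0.107 0 0; 0.025 0 -0.123 0 -0.133 0 0")

```text
t: 9.05
tcp_pos: [0.5847, 0.1355, 0.2572]
tcp_rot: [[-0.413, -0.867, 0.279], [-0.718, 0.498, 0.486], [-0.56, -0.0, -0.828]]
ft_force: [0.3, -0.8, -1.6]
width: 0.153
finger_force: 59.6
```

Run:
```python
from h import *
f=grab_frame("side");cv2.imwrite("pics/s3.png",f["img"][60:290,150:400,::-1].repeat(2,0).repeat(2,1))
p,R=st();L=np.array([.150,0,.015]); lip=p+R@L;print(lip,np.degrees(np.arcsin(-R[2,0])))
for th in (6,12,18):
    Rt=R@Ro.from_euler('y',-th,degrees=True).as_matrix()
    print(th,delta(lip-Rt@L,Rt,p,R))
```

```text
t 9.1 tcp [0.5844 0.1344 0.2571] q [-0.1577 -0.0919 -0.1239  1.3013  0.5506 -1.1379] F [-0.7539 -0.8738 -2.0185] w 0.147 ff 59.6
[0.5265 0.0341 0.1607] 34.07500470095685
6 [ 0.0096 -0.     -0.0624 -0.     -0.0667 -0.    ]
12 [ 0.0256 -0.     -0.1234 -0.     -0.1333  0.    ]
18 [ 0.0479 -0.     -0.1825 -0.     -0.2    -0.    ]
```

View pics/s3.png

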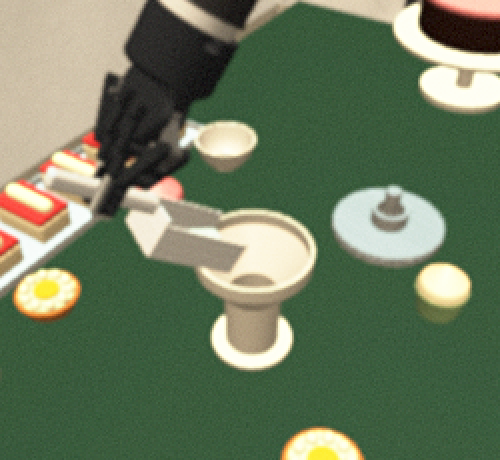

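The lip sits inside the mouth (crop ≈ 235,260). No truffles are visible, either behind the wall or already dropped. I'll continue to about 46°.

jog_arm(moves="0.002 0 -0.015 0 -0.016 0 0; 0.005 0 -0.031 0 -0.033 0 0; 0.007 0 -0.046 0 -0.05 0 0; 0.01 0 -0.062 0 -0.067 0 0; 0.014 0 -0.08 0 -0.085 0 0; 0.018 0 -0.095 0 -0.1 0 0; 0.022 0 -0.11 0 -0.118 0 0; 0.025 0 -0.123 0 -0.133 0 0")

```text
t: 9.9
tcp_pos: [0.5735, 0.1158, 0.2789]
tcp_rot: [[-0.347, -0.867, 0.359], [-0.602, 0.499, 0.623], [-0.719, -0.0, -0.695]]
ft_force: [0.6, -0.6, -3.1]
width: 0.148
finger_force: 59.7
```

jog_arm(moves="0 0 0 0 0 0 0; 0 0 0 0 0 0 0; 0 0 0 0 0 0 0; 0 0 0 0 0 0 0; 0 0 0 0 0 0 0; 0 0 0 0 0 0 0; 0 0 0 0 0 0 0; 0 0 0 0 0 0 0")

```text
t: 10.7
tcp_pos: [0.5736, 0.1162, 0.2788]
tcp_rot: [[-0.347, -0.867, 0.358], [-0.603, 0.499, 0.623], [-0.718, 0.0, -0.696]]
ft_force: [-0.8, 0.5, -1.2]
width: 0.151
finger_force: 59.7
```

Run:
```python
from h import *
f=grab_frame("side");a=f["img"][100:250,150:350,::-1].repeat(2,0).repeat(2,1)
f=grab_frame("top");b=f["img"][120:270,150:350,::-1].repeat(2,0).repeat(2,1)
cv2.imwrite("pics/s4.png",np.hstack([a,b]))
p,R=st();L=np.array([.150,0,.015]); lip=p+R@L;th=-np.degrees(np.arcsin(-R[2,0]));print(lip,th)
for k in (.33,.66,1):
    Rt=R@Ro.from_euler('y',-th*k,degrees=True).as_matrix();l=lip+[0,0,.03*k]
    print(k,delta(l-Rt@L,Rt,p,R),l-Rt@L)
```

```text
t 10.8 tcp [0.5736 0.1162 0.2788] q [-0.2946 -0.1652 -0.2257  1.2816  0.7749 -1.2498] F [ 0.0347 -0.1768 -1.3679] w 0.151 ff 59.7
[0.5269 0.035  0.1606] -45.90010877803625
0.33 [-0.0233 -0.      0.1313 -0.      0.1683 -0.    ] [0.5874 0.1401 0.2601]
0.66 [-0.0052 -0.      0.2557 -0.      0.3366  0.    ] [0.597  0.1567 0.2352]
1 [ 0.0532 -0.      0.3656 -0.      0.51   -0.    ] [0.6017 0.165  0.2056]
```

View pics/s4.png

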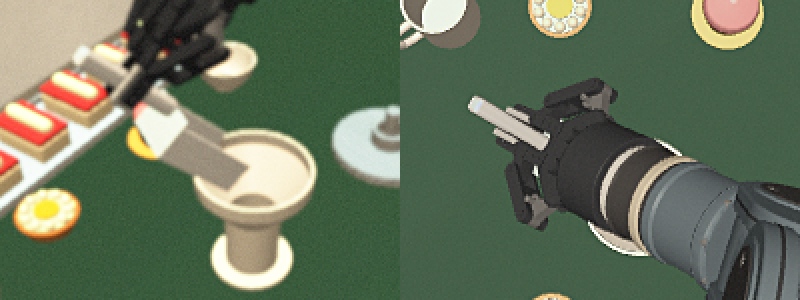

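No truffles are outside the jar, and the scoop is dipped 46° at the mouth. I'll level it, then check the scoop and jar.

jog_arm(moves="-0.008 0 0.03 0 0.04 0 0; -0.016 0 0.08 0 0.1 0 0; -0.023 0 0.131 0 0.168 0 0; -0.02 0 0.19 0 0.25 0 0; -0.005 0 0.256 0 0.337 0 0; 0.02 0 0.31 0 0.42 0 0; 0.045 0 0.35 0 0.49 0 0; 0.053 0 0.366 0 0.51 0 0")

```text
t: 11.6
tcp_pos: [0.602, 0.1677, 0.2031]
tcp_rot: [[-0.496, -0.868, -0.004], [-0.868, 0.496, -0.0], [0.002, 0.003, -1.0]]
ft_force: [0.1, 1.0, -2.2]
width: 0.15
finger_force: 59.5
```

Run:
```python
from h import *
f=grab_frame("side");a=f["img"][100:250,150:350,::-1].repeat(2,0).repeat(2,1)
f=grab_frame("top");b=f["img"][120:270,150:350,::-1].repeat(2,0).repeat(2,1)
cv2.imwrite("pics/s5.png",np.hstack([a,b]))
p,R=st();print(R)
m=np.array([.57,.2,.2]);Rm=down(3.43)
print(delta(m,Rm,p,R)); print(delta([.552,.2307,.1],down(2.698),m,Rm))
```

```text
t 11.7 tcp [0.6017 0.1665 0.2036] q [ 0.1619  0.3086  0.3125  1.5773  0.0016 -0.8888] F [-0.6451  0.1751 -1.4621] w 0.149 ff 59.6
[[-0.497  -0.8678 -0.0028]
 [-0.8678  0.497   0.0012]
 [ 0.0003  0.003  -1.    ]]
[-0.0531  0.1765  0.0151  0.0017 -0.0009  0.4853]
[0.0341 0.1382 0.4    0.     0.     0.466 ]
```

View pics/s5.png

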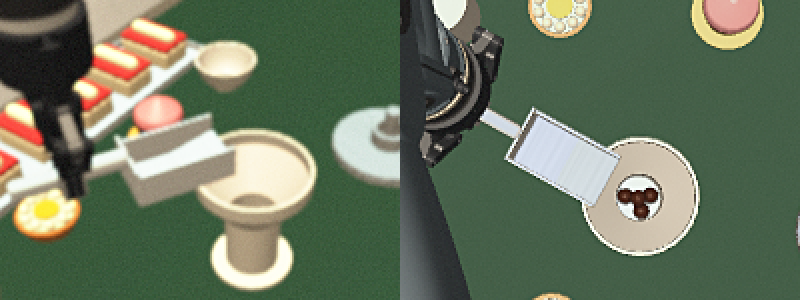

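The top view shows an empty scoop and the truffles down in the jar's narrow body (≈638,200). I'll carry the scoop back to its place.

jog_arm(moves="-0.01 0.03 0 0 0 0.08 0; -0.02 0.05 0 0 0 0.15 0; -0.03 0.08 0 0 0 0.23 0; -0.04 0.1 0.005 0 0 0.3 0; -0.05 0.13 0.01 0 0 0.36 0; -0.05 0.15 0.015 0 0 0.42 0; -0.053 0.17 0.015 0 0 0.46 0; -0.053 0.176 0.015 0 0 0.485 0")

```text
t: 12.5
tcp_pos: [0.57, 0.1976, 0.2034]
tcp_rot: [[-0.96, -0.279, 0.003], [-0.279, 0.96, 0.002], [-0.003, 0.001, -1.0]]
ft_force: [-0.3, -0.2, -1.2]
width: 0.15
finger_force: 59.5
```

jog_arm(moves="0.005 0.02 0.03 0 0 0.06 0; 0.01 0.04 0.08 0 0 0.14 0; 0.015 0.06 0.14 0 0 0.22 0; 0.02 0.09 0.2 0 0 0.3 0; 0.025 0.11 0.26 0 0 0.37 0; 0.03 0.13 0.33 0 0 0.43 0; 0.034 0.138 0.39 0 0 0.466 0; 0.034 0.138 0.4 0 0 0.466 0")

```text
t: 13.3
tcp_pos: [0.5509, 0.2278, 0.1006]
tcp_rot: [[-0.902, 0.432, -0.002], [0.432, 0.902, 0.0], [0.002, -0.001, -1.0]]
ft_force: [-1.3, 0.1, -2.5]
width: 0.149
finger_force: 59.6
```

Run:
```python
from h import *
p,R=st()
f=grab_frame("top");P=cloud(f)
a=R[:2,0];q=P[150:290,110:200].reshape(-1,3);t=(q[:,:2]-p[:2])@a;n=(q[:,:2]-p[:2])@[-a[1],a[0]]
for lo in np.arange(.05,.15,.02):
  for s in(-1,1):
    m=(t>=lo)&(t<lo+.02)&(s*n<.033)&(s*n>.02)&(q[:,2]>.02)
    if m.any(): print(round(lo,2),s,q[m,2].max())
m=(t>-.05)&(t<.16)&(abs(n)<.02)&(q[:,2]>.05)
print(delta([.552,.2307,.0325],down(2.698),p,R))
```

```text
t 13.3 tcp [0.5509 0.2278 0.1006] q [0.2792 0.2497 0.036  1.3592 0.0008 0.7256] F [-1.3286  0.1079 -2.5434] w 0.149 ff 59.6
0.05 -1 0.1098162587707423
0.05 1 0.11283775596151824
0.07 -1 0.10433544125039873
0.07 1 0.106129929889202
0.09 -1 0.10454807192892102
0.09 1 0.10641763280804895
0.11 -1 0.10158644420664076
0.11 1 0.10527307583345091
0.13 1 0.10516695221778904
[ 0.0003  0.0128  0.2723 -0.0005 -0.0014 -0.0018]
```

jog_arm(moves="0 0.013 0.05 0 0 0 0; 0 0.013 0.11 0 0 0 0; 0 0.013 0.17 0 0 0 0; 0 0.013 0.22 0 0 0 0; 0 0.013 0.25 0 0 0 0; 0 0.013 0.265 0 0 0 0; 0 0.013 0.273 0 0 0 0; 0 0.013 0.275 0 0 0 0")

```text
t: 14.15
tcp_pos: [0.554, 0.2323, 0.0332]
tcp_rot: [[-0.903, 0.43, 0.0], [0.43, 0.903, 0.0], [-0.0, 0.0, -1.0]]
ft_force: [0.4, 0.1, -1.6]
width: 0.15
finger_force: 59.6
```

jog_arm(moves="0 0 0 0 0 0 0; 0 0 0 0 0 0 0.15; 0 0 0 0 0 0 0.3; 0 0 0 0 0 0 0.6; 0 0 0 0 0 0 1; 0 0 0 0 0 0 1; 0 0 0 0 0 0 1; 0 0 -0.03 0 0 0 1")

```text
t: 14.95
tcp_pos: [0.5526, 0.2318, 0.0395]
tcp_rot: [[-0.903, 0.431, -0.003], [0.431, 0.903, -0.001], [0.002, -0.002, -1.0]]
ft_force: [-0.5, 0.7, -0.3]
width: 0.999
finger_force: 0.0
```

Run:
```python
from h import *
p,R=st();print(R)
B=np.array([.4672,-.2489,.16]); y=2.698-.8
m=np.array([.53,.1,.26]);Rm=down(y)
print(delta(m,Rm,p,R)); m2=np.array([.47,-.14,.25]);R2=down(1.4);print(delta(m2,R2,m,Rm));print(delta(B,R2,m2,R2))
```

```text
t 14.95 tcp [0.5526 0.2318 0.0395] q [ 0.2853  0.2939 -0.0348  1.2449  0.      0.7304] F [-0.4983  0.7019 -0.2656] w 0.999 ff 0.0
[[-0.9026  0.4305 -0.0027]
 [ 0.4305  0.9026 -0.0008]
 [ 0.0021 -0.0018 -1.    ]]
[-0.1434 -0.5166 -0.8814 -0.0016 -0.0008  0.5084]
[-0.8319 -0.5358  0.04    0.      0.      0.317 ]
[-0.4312  0.063   0.36    0.      0.      0.    ]
```

jog_arm(moves="0 0 -0.1 0 0 0 1; 0 0 -0.25 0 0 0 1; -0.02 -0.05 -0.4 0 0 0.06 1; -0.04 -0.12 -0.55 0 0 0.14 1; -0.07 -0.22 -0.68 0 0 0.23 1; -0.1 -0.33 -0.8 0 0 0.32 1; -0.12 -0.43 -0.88 0 0 0.41 1; -0.14 -0.52 -0.88 0 0 0.5 1")

```text
t: 15.75
tcp_pos: [0.5308, 0.0988, 0.266]
tcp_rot: [[-0.328, 0.945, 0.009], [0.945, 0.328, 0.0], [-0.002, 0.008, -1.0]]
ft_force: [1.6, -0.3, 0.1]
width: 1.001
finger_force: 0.0
```

jog_arm(moves="-0.1 -0.06 0 0 0 0.04 1; -0.21 -0.13 0 0 0 0.08 1; -0.32 -0.2 0 0 0 0.12 1; -0.43 -0.27 0 0 0 0.16 1; -0.54 -0.34 0 0 0 0.2 1; -0.65 -0.42 0 0 0 0.24 1; -0.75 -0.49 0.02 0 0 0.28 1; -0.83 -0.53 0.04 0 0 0.317 1")

```text
t: 16.55
tcp_pos: [0.4731, -0.1418, 0.2516]
tcp_rot: [[0.161, 0.987, 0.001], [0.987, -0.161, -0.001], [-0.001, 0.001, -1.0]]
ft_force: [0.1, -0.0, 0.7]
width: 0.998
finger_force: 0.0
```

Run:
```python
from h import *
p,R=st();print(R)
f=grab_frame("top");P=cloud(f)
q=P[140:280,110:200].reshape(-1,3);a=np.array([-.9034,.4289]);c=np.array([.552,.2307]);t=(q[:,:2]-c)@a;n=(q[:,:2]-c)@[-a[1],a[0]]
for lo in np.arange(-.05,.15,.03):
    m=(t>=lo)&(t<lo+.03)&(abs(n)<.033); print(round(lo,2),q[m,2].max())
q=P[195:275,340:420].reshape(-1,3);q=q[(q[:,2]>.055)&(q[:,2]<.09)];print(len(q),cv2.minEnclosingCircle(q[:,:2].astype(np.float32))) if len(q) else None
print(delta([.4672,-.2489,.11],down(1.4),p,R))
```

```text
t 16.55 tcp [ 0.4731 -0.1418  0.2516] q [-0.4269 -0.0329  0.0303  1.6324 -0.0004  1.3054] F [ 0.1104 -0.0182  0.6639] w 0.998 ff 0.0
[[ 0.1608  0.987   0.0013]
 [ 0.987  -0.1608 -0.0011]
 [-0.0008  0.0015 -1.    ]]
-0.05 0.048472504472045874
-0.02 0.04715427072931866
0.01 0.046868606399986024
0.04 0.04564745560464356
0.07 0.037235610336541214
0.1 0.038177669035849515
0.13 0.03780094105431864
[-0.4261  0.0448  0.5667  0.0009  0.0005  0.0059]
```

Scoop is down, level, at its original place. On to the knob.

jog_arm(moves="-0.08 0.01 0.05 0 0 0 1; -0.17 0.02 0.12 0 0 0.006 1; -0.26 0.03 0.2 0 0 0.006 1; -0.34 0.04 0.3 0 0 0.006 1; -0.4 0.044 0.4 0 0 0.006 1; -0.425 0.044 0.5 0 0 0.006 1; -0.426 0.044 0.56 0 0 0.006 1; -0.426 0.044 0.56 0 0 0.006 1")

```text
t: 17.4
tcp_pos: [0.4663, -0.2455, 0.1081]
tcp_rot: [[0.166, 0.986, -0.004], [0.986, -0.166, 0.003], [0.003, -0.005, -1.0]]
ft_force: [-0.4, -0.1, 0.6]
width: 0.998
finger_force: 0.0
```

Run:
```python
from h import *
p,R=st()
print(delta([.4672,-.2489,.061],down(1.4),p,R))
```

```text
t 17.4 tcp [ 0.4663 -0.2455  0.1081] q [-0.6121  0.073  -0.1477  1.3555  0.0003  1.1256] F [-0.3658 -0.1252  0.6148] w 0.998 ff 0.0
[-0.0133  0.0067  0.1884 -0.003  -0.0017  0.0025]
```

jog_arm(moves="-0.008 0.004 0.04 0 0 0 1; -0.008 0.004 0.08 0 0 0 1; -0.008 0.004 0.12 0 0 0 1; -0.008 0.004 0.16 0 0 0 1; -0.008 0.004 0.188 0 0 0 1; -0.008 0.004 0.188 0 0 0 1; -0.008 0.004 0.188 0 0 0 1; -0.008 0.004 0.188 0 0 0 1")

```text
t: 18.2
tcp_pos: [0.4689, -0.2494, 0.0641]
tcp_rot: [[0.166, 0.986, 0.001], [0.986, -0.166, -0.001], [-0.0, 0.001, -1.0]]
ft_force: [1.0, -0.1, 0.6]
width: 1.004
finger_force: 0.0
```

Run:
```python
from h import *
p,R=st()
print(delta([.4672,-.2489,.061],down(1.4),p,R))
```

```text
t 18.2 tcp [ 0.4689 -0.2494  0.0641] q [-0.6151  0.1017 -0.2064  1.2617 -0.      1.1228] F [ 1.0158 -0.0974  0.6265] w 1.004 ff 0.0
[ 0.0008 -0.007   0.0125  0.0006  0.0003  0.0024]
```

jog_arm(moves="0 -0.006 0.012 0 0 0 1; 0 -0.006 0.012 0 0 0 0.7; 0 -0.006 0.012 0 0 0 0.4; 0 -0.006 0.012 0 0 0 0.2; 0 -0.006 0.012 0 0 0 0; 0 -0.006 0.012 0 0 0 0; 0 -0.006 0.012 0 0 0 0; 0 -0.006 0.012 0 0 0 0")

```text
t: 19.0
tcp_pos: [0.4682, -0.2492, 0.0611]
tcp_rot: [[0.166, 0.986, 0.002], [0.986, -0.166, -0.001], [-0.0, 0.003, -1.0]]
ft_force: [4.2, -0.7, -0.4]
width: 0.211
finger_force: 58.5
```

jog_arm(moves="0 0 0 0 0 0 0; 0 0 0 0 0 0 0; 0 0 0 0 0 0 0; 0 0 -0.01 0 0 0 0; 0 0 -0.025 0 0 0 0; 0 0 -0.05 0 0 0 0; 0 0 -0.08 0 0 0 0; 0 0 -0.12 0 0 0 0")

```text
t: 19.8
tcp_pos: [0.4662, -0.2485, 0.0904]
tcp_rot: [[0.166, 0.986, -0.002], [0.986, -0.166, 0.001], [0.001, -0.002, -1.0]]
ft_force: [0.2, 0.7, -6.3]
width: 0.206
finger_force: 58.7
```

Run:
```python
from h import *
p,R=st();print(R)
f=grab_frame("side");cv2.imwrite("pics/s6.png",f["img"][60:260,250:450,::-1].repeat(3,0).repeat(3,1))
P=cloud(f);q=P.reshape(-1,3);m=(np.hypot(*(q[:,:2]-p[:2]).T)<.07)&(np.hypot(*(q[:,:2]-p[:2]).T)>.03)&(q[:,2]>.02)&(q[:,2]<.075);q=q[m]
A=np.c_[q[:,:2]-p[:2],np.ones(len(q))]
for _ in range(5):
    s=np.linalg.lstsq(A,q[:,2],rcond=None)[0];r=abs(A@s-q[:,2]);k=r<.004;A,q=A[k],q[k]
print("roof plane",s,len(q))
U=np.array([p[0],p[1],.23]);J=np.array([.5137,.008,.23])
print(delta(U,down(1.4),p,R),delta(J,down(1.4),U,down(1.4)))
```

```text
t 19.8 tcp [ 0.4662 -0.2485  0.0904] q [-0.6165  0.0819 -0.174   1.3171 -0.0003  1.1215] F [ 0.2031  0.6737 -6.264 ] w 0.206 ff 58.7
[[ 0.1664  0.9861 -0.002 ]
 [ 0.9861 -0.1664  0.0011]
 [ 0.0007 -0.0021 -1.    ]]
roof plane [-0.0023  0.0027  0.0476] 1014
[ 0.0004 -0.0012 -0.5584 -0.0014 -0.0005  0.0023] [1.0432 0.0128 0.     0.     0.     0.    ]
```

View pics/s6.png

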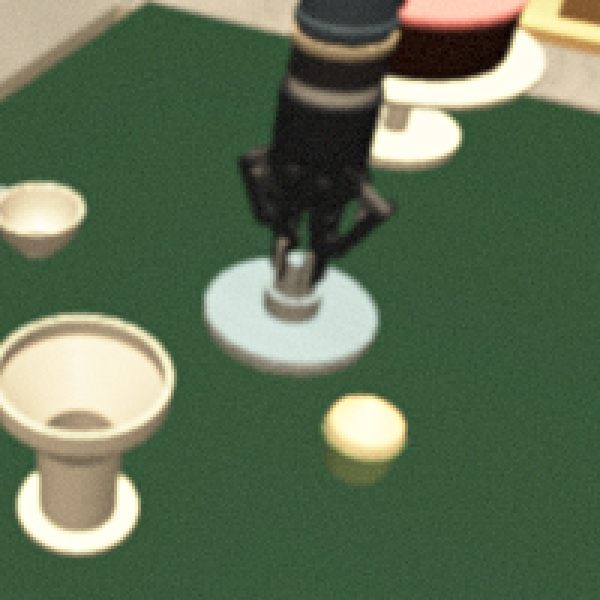

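Both lids hang level, lifted 28 mm, with the knob gripped (crop ≈ 297,265). Lift and carry them to the jar.

jog_arm(moves="0 0 -0.04 0 0 0.002 0; 0 0 -0.1 0 0 0.002 0; 0 0 -0.18 0 0 0.002 0; 0 0 -0.27 0 0 0.002 0; 0 0 -0.36 0 0 0.002 0; 0 0 -0.45 0 0 0.002 0; 0 0 -0.52 0 0 0.002 0; 0 0 -0.56 0 0 0.002 0")

```text
t: 20.65
tcp_pos: [0.4679, -0.2494, 0.234]
tcp_rot: [[0.169, 0.986, 0.004], [0.986, -0.169, -0.003], [-0.002, 0.004, -1.0]]
ft_force: [0.4, 0.1, -5.7]
width: 0.207
finger_force: 59.1
```

jog_arm(moves="0.02 0 0 0 0 0 0; 0.06 0 0 0 0 0 0; 0.12 0 0 0 0 0 0; 0.19 0 0 0 0 0 0; 0.27 0 0 0 0 0 0; 0.35 0 0 0 0 0 0; 0.43 0 0 0 0 0 0; 0.51 0 0 0 0 0 0")

```text
t: 21.45
tcp_pos: [0.4879, -0.1207, 0.2291]
tcp_rot: [[0.168, 0.986, -0.003], [0.986, -0.168, 0.002], [0.001, -0.003, -1.0]]
ft_force: [-0.2, -0.6, -6.0]
width: 0.212
finger_force: 59.1
```

jog_arm(moves="0.08 0.002 0 0 0 0 0; 0.16 0.004 0 0 0 0 0; 0.24 0.006 0 0 0 0 0; 0.32 0.008 0 0 0 0 0; 0.4 0.01 0 0 0 0 0; 0.46 0.012 0 0 0 0 0; 0.5 0.012 0 0 0 0 0; 0.52 0.012 0 0 0 0 0")

```text
t: 22.25
tcp_pos: [0.5133, 0.0056, 0.23]
tcp_rot: [[0.168, 0.986, -0.001], [0.986, -0.168, 0.0], [-0.0, -0.001, -1.0]]
ft_force: [0.7, 0.6, -6.2]
width: 0.21
finger_force: 59.1
```

Run:
```python
from h import *
f=grab_frame("side");p,R=st();print(R)
q=cloud(f).reshape(-1,3);r=np.hypot(*(q[:,:2]-p[:2]).T);m=(r<.068)&(r>.03)&(abs(q[:,2]-(p[2]-.042))<.012);q=q[m]
A=np.c_[q[:,:2]-p[:2],np.ones(len(q))]
for _ in range(5):
    s=np.linalg.lstsq(A,q[:,2],rcond=None)[0];r=abs(A@s-q[:,2]);k=r<.004;A,q=A[k],q[k]
print("roof plane",s,len(q), "tcp-roof",p[2]-s[2])
print(delta([.5137,.008,.193],down(1.4),p,R))
```

```text
t 22.3 tcp [0.5135 0.0058 0.2302] q [-0.1197  0.0156  0.036   1.5919  0.0007  1.6199] F [ 0.7362  0.3758 -5.7   ] w 0.207 ff 59.1
[[ 0.168   0.9858 -0.0006]
 [ 0.9858 -0.168   0.0008]
 [ 0.0006 -0.0007 -1.    ]]
roof plane [-0.0004  0.      0.1874] 1740 tcp-roof 0.042764096849651656
[ 0.0086 -0.0005  0.1489 -0.0005 -0.0004  0.0013]
```

jog_arm(moves="0.004 0 0.015 0 0 0 0; 0.008 0 0.035 0 0 0 0; 0.008 0 0.06 0 0 0 0; 0.008 0 0.085 0 0 0 0; 0.008 0 0.105 0 0 0 0; 0.008 0 0.12 0 0 0 0; 0.008 0 0.13 0 0 0 0; 0.008 0 0.135 0 0 0 0")

```text
t: 23.1
tcp_pos: [0.5138, 0.0063, 0.1965]
tcp_rot: [[0.169, 0.986, -0.0], [0.986, -0.169, 0.0], [-0.0, -0.0, -1.0]]
ft_force: [-0.8, 0.2, -5.5]
width: 0.211
finger_force: 59.1
```

jog_arm(moves="0 0 0.002 0 0 0 0; 0 0 0.004 0 0 0 0; 0 0 0.006 0 0 0 0; 0 0 0.008 0 0 0 0; 0 0 0.01 0 0 0 0; 0 0 0.012 0 0 0 0; 0 0 0.012 0 0 0 0; 0 0 0.012 0 0 0 0")

```text
t: 23.9
tcp_pos: [0.514, 0.0064, 0.1938]
tcp_rot: [[0.169, 0.986, 0.0], [0.986, -0.169, 0.0], [0.0, -0.0, -1.0]]
ft_force: [-0.5, 0.1, -6.0]
width: 0.209
finger_force: 59.1
```

```bash
cat >> h.py <<'E'
def roof(z0):
    f=grab_frame("side");p,R=st()
    q=cloud(f).reshape(-1,3);r=np.hypot(*(q[:,:2]-p[:2]).T);m=(r<.068)&(r>.03)&(abs(q[:,2]-z0)<.012);q=q[m]
    A=np.c_[q[:,:2]-p[:2],np.ones(len(q))]
    for _ in range(5):
        s=np.linalg.lstsq(A,q[:,2],rcond=None)[0];k=abs(A@s-q[:,2])<.004;A,q=A[k],q[k]
    print("roof plane",s,len(q));return f,p,R
E
python3 - <<'E'
from h import *
roof(.15)
E
```

```text
t 23.95 tcp [0.514  0.0064 0.1938] q [-0.1181  0.0135 -0.0383  1.519   0.      1.6228] F [ 0.8048  0.1504 -5.793 ] w 0.206 ff 59.1
roof plane [0.0007 0.001  0.1512] 1692
```

Still hanging about 2 mm above home. Lower further in small steps until the weight comes off.

jog_arm(moves="0.002 0 0.002 0 0 0 0; 0.004 0 0.004 0 0 0 0; 0.004 0 0.006 0 0 0 0; 0.004 0 0.008 0 0 0 0; 0.004 0 0.009 0 0 0 0; 0.004 0 0.01 0 0 0 0; 0.004 0 0.01 0 0 0 0; 0.004 0 0.01 0 0 0 0")

```text
t: 24.75
tcp_pos: [0.5141, 0.0073, 0.1913]
tcp_rot: [[0.169, 0.986, -0.0], [0.986, -0.169, -0.0], [-0.0, -0.0, -1.0]]
ft_force: [0.1, 0.1, -6.6]
width: 0.214
finger_force: 59.1
```

Run:
```python
from h import *
roof(.15)
```

```text
t 24.8 tcp [0.5141 0.0074 0.1914] q [-0.1162  0.014  -0.0427  1.5141  0.      1.6248] F [ 0.2334  1.2262 -5.7173] w 0.211 ff 59.1
roof plane [0.0006 0.0008 0.1487] 1696
```

jog_arm(moves="0 0 0.002 0 0 0 0; 0 0 0.002 0 0 0 0; 0 0 0.004 0 0 0 0; 0 0 0.004 0 0 0 0; 0 0 0.006 0 0 0 0; 0 0 0.006 0 0 0 0; 0 0 0.006 0 0 0 0; 0 0 0.006 0 0 0 0")

```text
t: 25.6
tcp_pos: [0.5143, 0.0073, 0.191]
tcp_rot: [[0.169, 0.986, 0.001], [0.986, -0.169, -0.0], [0.0, 0.001, -1.0]]
ft_force: [-1.8, -0.4, 4.9]
width: 0.21
finger_force: 59.9
```

Contact (+4.9 N): the inner lid is home. Release.

jog_arm(moves="0 0 0 0 0 0 0.2; 0 0 0 0 0 0 0.3; 0 0 0 0 0 0 0.5; 0 0 0 0 0 0 0.8; 0 0 0 0 0 0 1; 0 0 0 0 0 0 1; 0 0 0 0 0 0 1; 0 0 0 0 0 0 1")

```text
t: 26.4
tcp_pos: [0.5142, 0.0074, 0.1898]
tcp_rot: [[0.169, 0.986, 0.0], [0.986, -0.169, 0.0], [0.0, 0.0, -1.0]]
ft_force: [-0.2, -0.4, -0.6]
width: 1.002
finger_force: 0.0
```

jog_arm(moves="0 0 -0.03 0 0 0 1; 0 0 -0.08 0 0 0 1; 0 0 -0.15 0 0 0 1; 0 0 -0.22 0 0 0 1; 0 0 -0.3 0 0 0 1; 0 0 -0.35 0 0 0 1; 0 0 -0.35 0 0 0 1; 0 0 -0.35 0 0 0 1")

```text
t: 27.2
tcp_pos: [0.5144, 0.0074, 0.2776]
tcp_rot: [[0.169, 0.986, 0.001], [0.986, -0.169, -0.0], [0.0, 0.001, -1.0]]
ft_force: [0.2, 0.8, -0.9]
width: 1.0
finger_force: 0.0
```

Run:
```python
from h import *
f,p,R=roof(.15)
cv2.imwrite("pics/s7.png",f["img"][70:270,200:400,::-1].repeat(3,0).repeat(3,1))
q=cloud(f).reshape(-1,3);r=np.hypot(*(q[:,:2]-[.5137,.008]).T)
for n,lo,hi,rm in(("collar",.16,.1705,.04),("knob",.176,.1985,.03),("knobtop",.198,.204,.02),("skirt+roof",.13,.155,.085)):
    m=(r<rm)&(q[:,2]>lo)&(q[:,2]<hi);w=q[m]
    if len(w)>5:
        s=np.linalg.lstsq(np.c_[2*w[:,:2],np.ones(len(w))],(w[:,:2]**2).sum(1),rcond=None)[0]
        print(n,len(w),"fit",s[:2],np.sqrt(s[2]+s[0]**2+s[1]**2),"enc",cv2.minEnclosingCircle(w[:,:2].astype(np.float32)),w[:,2].max())
print(delta([.5137,.008,.21],down(1.4),p,R))
```

```text
t 27.25 tcp [0.514  0.0074 0.2767] q [-0.1162  0.0307  0.1441  1.6852  0.      1.6248] F [ 0.3376  0.5511 -0.0965] w 0.996 ff 0.0
roof plane [-0.0006  0.0007  0.1484] 1768
collar 224 fit [0.5125 0.0107] 0.01985025891257974 enc ((0.5136840343475342, 0.009384505450725555), 0.024339232593774796) 0.170492568746192
knob 107 fit [0.5142 0.009 ] 0.009043113820655714 enc ((0.5140578150749207, 0.010342630557715893), 0.01086305733770132) 0.19834017683312938
knobtop 47 fit [0.5138 0.0093] 0.006434549216150776 enc ((0.5130825638771057, 0.00896308571100235), 0.009616175666451454) 0.20103229700165837
skirt+roof 2585 fit [0.5115 0.0126] 0.05496209962368775 enc ((0.5141006112098694, 0.008570005185902119), 0.07327156513929367) 0.15475121899396665
[ 0.0023 -0.0012  0.2668 -0.0006  0.      0.0004]
```

View pics/s7.png

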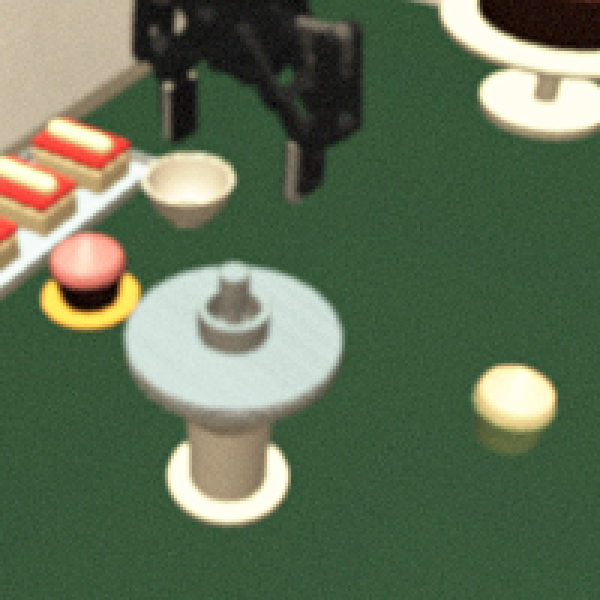

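Lids are level and seated (roof 0.1484, knob top 0.200), with the collar at crop (233,322). Next I'll take the collar.

jog_arm(moves="0.005 0 0.05 0 0 0 1; 0.005 0 0.13 0 0 0 1; 0.005 0 0.22 0 0 0 1; 0.005 0 0.31 0 0 0 1; 0.005 0 0.38 0 0 0 1; 0.005 0 0.42 0 0 0 1; 0.005 0 0.435 0 0 0 1; 0.005 0 0.437 0 0 0 1")

```text
t: 28.05
tcp_pos: [0.5138, 0.0087, 0.1672]
tcp_rot: [[0.169, 0.986, -0.002], [0.986, -0.169, 0.0], [-0.0, -0.002, -1.0]]
ft_force: [0.1, 0.7, -0.1]
width: 0.998
finger_force: 0.0
```

jog_arm(moves="0 0 0 0 0 0 0.9; 0 0 0 0 0 0 0.8; 0 0 0 0 0 0 0.7; 0 0 0 0 0 0 0.6; 0 0 0 0 0 0 0.5; 0 0 0 0 0 0 0; 0 0 0 0 0 0 0; 0 0 0 0 0 0 0")

```text
t: 28.85
tcp_pos: [0.5146, 0.0086, 0.1694]
tcp_rot: [[0.169, 0.986, 0.001], [0.986, -0.169, -0.0], [0.0, 0.001, -1.0]]
ft_force: [-0.7, -0.4, 5.8]
width: 0.535
finger_force: 61.1
```

Run:
```python
from h import *
f,p,R=roof(.15);print(R)
```

```text
t 28.9 tcp [0.5146 0.0086 0.1694] q [-0.1137  0.0157 -0.0846  1.4691 -0.      1.6271] F [-0.4641  0.2546  6.1952] w 0.537 ff 61.1
roof plane [-0.0007  0.0018  0.1484] 1495
[[ 0.1692  0.9856  0.0014]
 [ 0.9856 -0.1692 -0.0002]
 [ 0.0001  0.0014 -1.    ]]
```

Collar gripped. Lift slowly.

jog_arm(moves="0 0 -0.01 0 0 0 0; 0 0 -0.025 0 0 0 0; 0 0 -0.045 0 0 0 0; 0 0 -0.07 0 0 0 0; 0 0 -0.1 0 0 0 0; 0 0 -0.13 0 0 0 0; 0 0 -0.16 0 0 0 0; 0 0 -0.19 0 0 0 0")

```text
t: 29.7
tcp_pos: [0.5145, 0.0086, 0.2165]
tcp_rot: [[0.169, 0.986, 0.001], [0.986, -0.169, -0.0], [0.0, 0.001, -1.0]]
ft_force: [0.1, 0.0, -2.9]
width: 0.535
finger_force: 61.7
```

jog_arm(moves="0 0 -0.04 0 0 0 0; 0 0 -0.09 0 0 0 0; 0 0 -0.14 0 0 0 0; 0 0 -0.19 0 0 0 0; 0 0 -0.23 0 0 0 0; 0 0 -0.26 0 0 0 0; 0 0 -0.28 0 0 0 0; 0 0 -0.28 0 0 0 0")

```text
t: 30.5
tcp_pos: [0.5147, 0.0086, 0.2864]
tcp_rot: [[0.169, 0.986, 0.001], [0.986, -0.169, -0.0], [0.0, 0.001, -1.0]]
ft_force: [-0.2, -0.1, -2.7]
width: 0.54
finger_force: 61.8
```

jog_arm(moves="0 0 0 0 0 0 0; 0 0 0 0 0 0 0; 0 0 0 0 0 0 0; 0 0 0 0 0 0 0; 0 0 0 0 0 0 0; 0 0 0 0 0 0 0; 0 0 0 0 0 0 0; 0 0 0 0 0 0 0")

```text
t: 31.3
tcp_pos: [0.5143, 0.0086, 0.2856]
tcp_rot: [[0.169, 0.986, 0.0], [0.986, -0.169, -0.0], [0.0, 0.0, -1.0]]
ft_force: [1.1, -1.0, -1.9]
width: 0.538
finger_force: 61.8
```

Run:
```python
from h import *
f,p,R=roof(get_obs()["tcp_pos"][2]-.02)
cv2.imwrite("pics/s8.png",f["img"][30:270,180:420,::-1].repeat(2,0).repeat(2,1))
q=cloud(f).reshape(-1,3);d=np.hypot(*(q[:,:2]-[.5137,.008]).T);w=q[(d<.064)&(d>.02)&(q[:,2]>.135)&(q[:,2]<.155)]
A=np.c_[w[:,:2]-[.5137,.008],np.ones(len(w))];print("flange plane",np.linalg.lstsq(A,w[:,2],rcond=None)[0],len(w))
k=q[(d<.025)&(q[:,2]>.17)&(q[:,2]<.205)];print("knob",len(k),k[:,2].max() if len(k) else 0)
```

```text
t 31.35 tcp [0.5144 0.0086 0.2856] q [-0.1137  0.0346  0.1661  1.7021 -0.      1.6273] F [-1.3273 -0.4119 -3.6073] w 0.537 ff 61.8
roof plane [ 0.0018 -0.0003  0.2647] 1711
flange plane [ 0.0031 -0.0073  0.1433] 1879
knob 109 0.19926693572397108
```

View pics/s8.png

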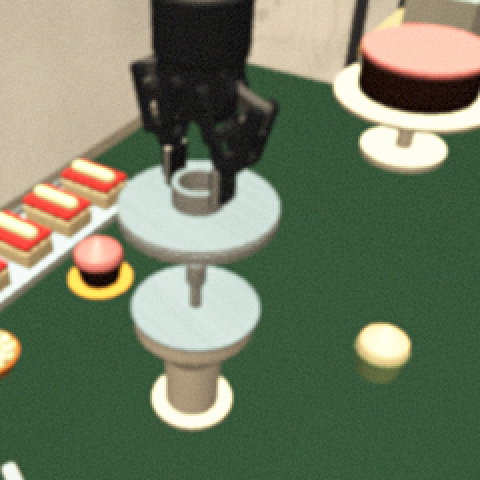

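The outer lid is level in the air (crop ≈200,210), its skirt 50 mm above the knob. The inner lid is seated level at 0.144 (≈195,310). I'm handing the job in.

```bash
python3 -c "
from plant import job_done
print(job_done())"
```

```text
the job is handed in; nothing more can be done
None
```

I handed the job in at about 31 s of the 67 s: the truffles are in the jar, the scoop stands level at its original spot, the inner lid is seated level, and the outer lid is held level about 50 mm above the knob. The hand-in gave no verdict; these results are from the camera and force readings.

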